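Check a sprung draw gauge against a column of height cases

ROBOT

A 6-joint arm with a two-finger parallel gripper is mounted at the origin on the work surface. World frame = base frame: x ahead of the robot, y to its left, z up, the work surface at z = 0. Lengths are in m, angles in rad, forces in N, time in s.
With the tool pointing down it reaches from about 0.25 to 0.725 m from the base axis. Payload 9.7 kg.
Tool frame: the origin (TCP) lies between the finger pads; the fingertips stand 22 mm ahead of it and the grasp point (between the pads) lies 3 mm ahead of it; z points along the fingers, y is the line along which they close (so a half turn about z gives the same grasp; the last joint's range is limited). The gripper opens to 85 mm and grips with 20 to 120 N. Pads are 22 mm wide; open, the fingers measure 114 mm over their backs; the gripper's body (76 mm by 85 mm) begins 54 mm behind the grasp point. The pads swing forward as they close: fully open they stand 13 mm farther back than shut.
Start: joints at [1.203, 0.087, 0.176, 1.66, 0, 1.571], TCP at [0.198, 0.513, 0.225] pointing down, gripper open.
Joint ranges: [-3.13, 3.13], [-0.85, 1.81], [-1.15, 1.24], [-2.2, 2.28], [-1.44, 1.52], [-3.14, 3.14]. Speed limits (rad/s): [2.22, 2.22, 2.57, 3.14, 3.14, 3.14].

INTERFACE

Orientations are given as a rotation vector (axis times angle).
In Python, from plant import sense, snapshot, camera_info, finish_job gives the robot as it stands.
- The arm moves only by the tool play_rows, never from a script. Its argument "targets" is one flat list of numbers, 4 for each row, row after row: the shift along the tool's x, y, z each as a share of 15 cm, from -1 to 1, then the turn about the tool's z as a share of 0.5 rad, from -1 to 1. In form: [tx, ty, tz, spin, tx, ty, tz, spin, ...]. A call has exactly 10 rows; each row is the pose to reach, as a shift and turn from the pose commanded when the call began, along the tool's axes at that moment; what a row does not reach only later rows make up. A row lasts 1/8 s, in which the tool goes at most 62.5 mm and 10.7 degrees, less where a joint would pass 70% of its speed; a pose out of reach is approached as far as the arm can. A call with a number of a shift or a turn outside -1 to 1 is refused whole. A call with a gripper value outside its range is refused whole. "fingers" is the opening, from -1 (shut) to 1 (fully open), set as the call begins (left out, the last holds). The fingers move at their own pace and stop on an object; "newtons" is the grip in N (left out, the last holds). Time passes only in rows, so rows that repeat a pose let the fingers close, or fill a call up. It gives the time, the measured TCP pose, the force, the opening and the grip force at its end, in the units of the state.
- sense(): the state, without advancing time (a new reading comes with each control period).
- snapshot(name): name is "scene" or "top" or "wrist"; returns the picture (420x560x3 uint8, red, green, blue); there is no depth.
- camera_info(name): a dict with "mtx" (3x3 intrinsics, pixels), "R" (3x3) and "t" (3): a world point X has camera coordinates R X + t. Camera axes: x right, y down, z forward; pixel columns grow to the right and rows downward; lengths in m; the calibration is good to about 2 mm. The wrist camera is an equidistant fisheye: a pixel r from the principal point sees the ray r / f radians off the axis. A picture is of the moment at which its call begins: read the wrist's pose just before it. camera_info takes no time and is no camera call; for the wrist camera it gives the pose at the moment of the call.
- finish_job(): hands the job in; it is judged then, once.
The state is a dict: "t": time; "joint_pos": joint angles; "qvel": joint speeds; "tau": joint torques, N m; "position": TCP position; "tcp_rot": TCP orientation; "force": force on the tool from outside, world axes, zero at the start; "ft_torque": the same for the moment, N m; "width": opening from 0.0 (shut) to 1.0 (fully open); "gripper_force": force on a finger pad.
Only numpy, scipy, OpenCV 4.12 (cv2) and the standard library are available. Lean on these libraries where they do the work, as an engineer would, in place of code of your own. Each camera call takes 0.05 s, during which the arm holds its last target. There are 200 camera calls.

TASK

Check the sprung draw gauge against a known height: set the flat aluminium case squarely on the gauge stand's pedestal, with its longer side pointing at the gauge, then stack the tall case from the grey keeper squarely on top of it, lined up the same way and set down rather than dropped. Then pull the gauge's black handle straight up until the pointer is level with the top of the column, hold it there for two seconds, and ease it back down fully home without letting it snap, leaving the column standing. Do not disturb the steel weight, the digital indicator or the adaptor fitting.

Things in the scene. Friction and masses are not known exactly. Their poses are not given: they have to be found in the camera images.
- gauge: Gauge stand, fixed, yaw varies: white plate 120 (x) x 170 (y) x 12 mm; origin under its centre. On it a steel pedestal 62 (x) x 74 (y) mm centred at y +38 mm, top at 50 mm; and a black housing 36 x 36 mm centred at y -25 mm, top at 88 mm, whence the sprung slide rises. A case set square on the pedestal ends 10 mm from the handle: no room for a finger between.
- pad (a point): Centre of the pedestal's top face (50 mm above the bench); axes as the gauge's.
- slide (a joint): How far the gauge's slide is pulled up, in m: 0 = fully home, stop at 0.075. A spring pulls it down with about 4 N at home, rising by 1.8 N per cm; let go, it snaps back.
- handle (a point): Centre of the slide's black handle, a block 18 (gauge's x) x 36 (gauge's y) x 32 mm high, 140 mm above the bench when home; it moves with the slide. Below it a steel stem 16 x 16 mm.
- pointer (a point): Top face, at the end nearest the column, of the pointer: a flat steel plate 30 mm wide, 5 mm thick, at the foot of the slide's stem, 45 mm below the handle's centre and 95 mm above the bench when home. With both cases on the pedestal it is level with the column's top at slide 0.050.
- flat_case: Flat closed aluminium case, 70 (its x) x 58 (its y) x 45 mm high, 0.25 to 0.5 kg, loose on the bench, turned any which way; origin at the centre of its underside, z up.
- keeper: Grey plastic keeper, fixed, place and yaw vary: a channel along its x axis, open at both ends; floor 92 x 74 mm, 6 mm thick; two side cheeks 92 mm long, 10 mm thick, 54 mm apart, reaching 62 mm above the bench; origin under its centre. The cheeks shut in the long sides of the tall case, so there it can only be taken by its ends.
- tall_case: Tall closed aluminium case, 64 (its x) x 46 (its y) x 50 mm high, 0.2 to 0.4 kg, loose, standing upright in the keeper along the channel; origin at the centre of its underside, z up.
- weight: Bystander: loose steel weight, cylinder 90 mm across, 55 mm high, knob to 83 mm; origin at the centre of its underside.
- indicator: Bystander: loose black digital pressure indicator, 42 x 74 mm, standing on a round steel foot 72 mm across, 149 mm high in all; origin at the centre of its underside.
- adaptor: Bystander: loose upright steel and brass adaptor fitting, foot 52 mm across, 100 mm high; origin at the centre of its underside.
Not all that is in view belongs to the job. What is shaped like the tall_case but orange or purple is not meant.

How it is judged:
By the outcome, as a careful person would: the job done as asked, in the order asked, and still so for the second after the job is handed in, with the robot touching nothing.
It also fails if it takes over 72 s, if anything falls off the work surface, if the arm or the gripper's body presses on something with over 40 N, if the wrist force passes 120 N, or if a joint passes its speed limit or range.

## Working session

There is one attempt and no reset: what is moved stays moved. The work goes in short steps, Python scripts to look and compute and a tool call to move; the robot and the scene stay as the last step left them, time stands still between calls to the robot, and variables do not carry over. Pictures are saved under pics/ and viewed, at most 10 in all, crops included, and the job is handed in when it is done.

Besides the shell and the picture viewer there is one more tool, called after "Request:" by a JSON object that holds its "op" and its "data", one argument or row to a line. play_rows: Moves the arm, as the interface text tells. Shift numbers are shares of 15 cm and turn numbers shares of 0.5 rad, none past 1 either way. Its arguments: {"type":"object","properties":{"targets":{"type":"array","items":{"type":"number","minimum":-1,"maximum":1}},"fingers":{"type":"number"},"newtons":{"type":"number"}},"required":["targets"]}

```bash
mkdir -p pics; ls; python3 - <<'E'
from plant import *
import cv2,numpy as np
print(sense())
for n in("scene","top"):
    im=snapshot(n); cv2.imwrite(f"pics/{n}0.png",im[...,::-1]); c=camera_info(n); print(n,c)
a=cv2.imread("pics/scene0.png");b=cv2.imread("pics/top0.png")
E
```

```text
pics
{'t': 0.0, 'joint_pos': array([1.20304273e+00, 8.74882904e-02, 1.75143728e-01, 1.65983115e+00,
       1.93481818e-05, 1.57079611e+00]), 'qvel': array([-0.00034588, -0.00021647,  0.00098369,  0.00112355, -0.00014001,
       -0.00036155]), 'tau': array([ 6.71043108e-04, -5.20396471e+01,  4.64799392e+01,  1.63347612e-02,
       -2.84100730e-05, -7.97140487e-07]), 'position': array([0.19764232, 0.51299785, 0.22417251]), 'tcp_rot': array([-5.74366259e-01, -3.08836513e+00,  2.12447477e-03]), 'force': array([-0.24664154, -0.25424705,  0.29788621]), 'ft_torque': array([0.04234977, 0.04664776, 0.03600727]), 'gripper_force': 0.0, 'width': 0.9959437888892391}
scene {'mtx': array([[405.9225567 ,   0.        , 279.93851211],
       [  0.        , 405.9225567 , 209.99502871],
       [  0.        ,   0.        ,   1.        ]]), 'R': array([[-0.66365567,  0.74791826, -0.01339507],
       [ 0.58562297,  0.50833716, -0.63137871],
       [-0.46541045, -0.42686252, -0.77535895]]), 't': array([ 0.39411874, -0.26131154,  1.22648674])}
top {'mtx': array([[397.98471144,   0.        , 280.43498174],
       [  0.        , 397.98471144, 206.84866944],
       [  0.        ,   0.        ,   1.        ]]), 'R': array([[-0.01998491, -0.99964345,  0.01770785],
       [-0.9948276 ,  0.01811812, -0.09994889],
       [ 0.09959242, -0.01961372, -0.99483499]]), 't': array([-0.03184836,  0.54518604,  0.92274378])}
```

View pics/top0.png

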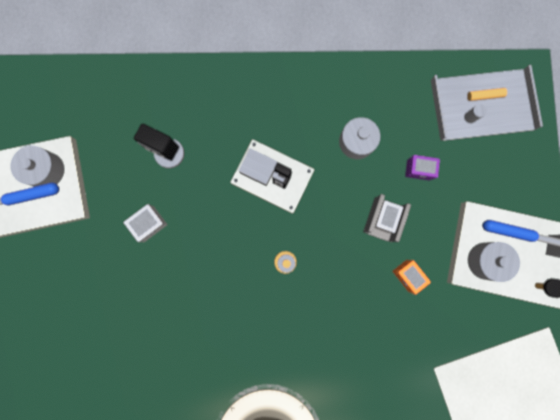

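View pics/scene0.png

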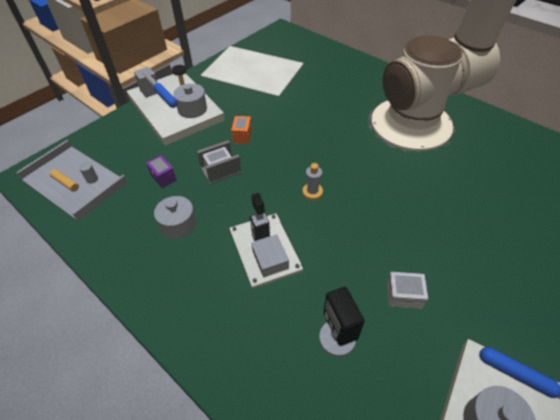

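```bash
python3 - <<'E'
import cv2,numpy as np
b=cv2.imread("pics/top0.png")
cs=[cv2.resize(b[y-30:y+30,x-40:x+40],(400,300),interpolation=cv2.INTER_CUBIC) for x,y in((144,223),(388,218),(274,176),(286,262))]
cv2.imwrite("pics/crop0.png",np.vstack([np.hstack(cs[:2]),np.hstack(cs[2:])]))
g=cv2.cvtColor(b,cv2.COLOR_BGR2GRAY)
print(g[210:238:2,124:168:3]);print(g[195:243:3,366:410:3])
E
```

```text
[[ 86  86  85  86  89 175 221 186 204 214 105  90  85  84  86]
 [ 86  85  85  88 159 223 190 168 177 221 159  93  86  86  87]
 [ 85  86  86 154 223 200 169 169 165 204 211 106  91  85  86]
 [ 85  86 142 220 207 172 170 169 164 174 224 162  94  87  86]
 [ 85 129 219 211 170 170 170 169 168 167 208 215 105  90  85]
 [119 215 213 176 168 170 169 166 170 171 182 221 157  93  85]
 [188 225 174 169 172 170 168 168 165 171 170 210 214  97  90]
 [143 226 177 168 168 168 169 167 165 169 180 222 208 105 100]
 [ 90 210 211 167 165 167 170 168 167 179 217 214 134 111  92]
 [ 85 143 225 179 166 164 168 169 179 215 217 141 111  94  85]
 [ 85  92 211 211 166 167 166 172 215 223 147 114  97  86  86]
 [ 86  85 142 226 179 169 170 210 226 169 111  99  85  86  84]
 [ 85  86  92 214 212 171 199 226 178 112 103  86  86  85  85]
 [ 85  85  85 148 223 203 226 185 118 104  87  85  86  85  85]]
[[ 86  86  86  84  74 135 116  86  86  86  85  86  86  87  87]
 [ 87  86  85  57  64 161 118  86  87  87  86  87  87  86  87]
 [ 86  85  79  53 102 165 163 181 111  87  86  85  86  87  87]
 [ 86  87  66  53 143 153 217 221 224 208 165 112  81  73 137]
 [ 87  86  57  64 162 138 228 169 170 190 214 222 170  90 161]
 [ 87  79  52 102 167 172 219 170 168 171 173 223 139 133 148]
 [ 86  67  51 144 160 218 191 169 167 166 175 226  78 159 121]
 [ 85  57  64 164 142 228 171 170 168 167 192 205  89 165  97]
 [ 80  54 103 166 172 219 172 171 169 169 219 141 132 155  86]
 [ 67  53 147 153 216 197 167 165 166 173 225  78 159 125  85]
 [ 56  66 166 130 225 226 202 178 167 193 208  85 164  97  86]
 [ 52 105 169 138 125 160 207 225 219 221 150 127 150  86  87]
 [ 64 114 164 171 168 152 129 126 170 214  88 157 122  85  87]
 [ 88 127 157 170 170 170 170 166 120  58  82 164  96  86  87]
 [ 87  86  87 101 139 165 170 169  88  52 127 151  86  87  86]
 [ 87  86  86  87  86  88 105 129  64  58 131 121  86  87  86]]
```

View pics/crop0.png

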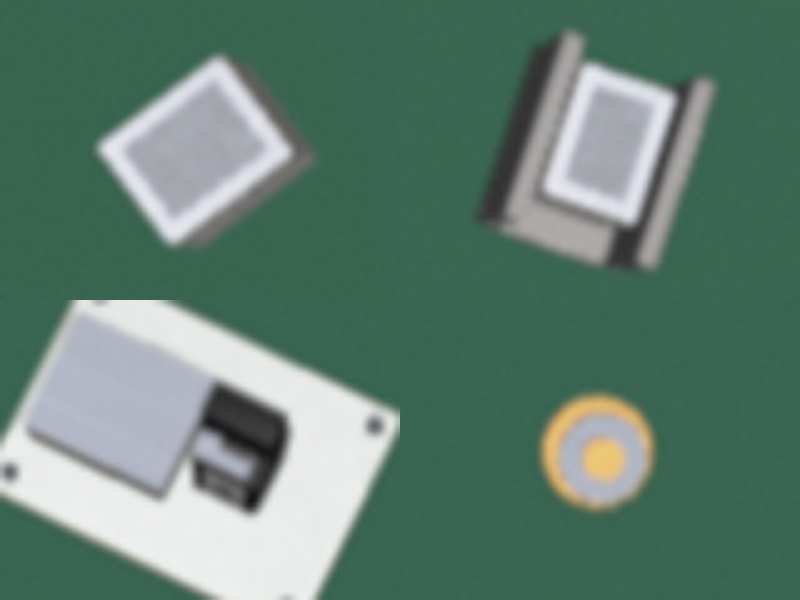

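```bash
cat > h.py <<'E'
import cv2,numpy as np
from plant import *
from scipy.spatial.transform import Rotation as Ro
def ray(name,uv,z,c=None):
    c=c or camera_info(name); uv=np.atleast_2d(uv).astype(float); K=c["mtx"]
    p=(uv-[K[0,2],K[1,2]])/[K[0,0],K[1,1]]
    if name=="wrist":
        r=np.linalg.norm(p,axis=1,keepdims=True); d=np.hstack([p/np.maximum(r,1e-9)*np.sin(r),np.cos(r)])
    else: d=np.hstack([p,np.ones((len(p),1))])
    d=d@c["R"]; o=-c["R"].T@c["t"]
    return (o+d*((z-o[2])/d[:,2])[:,None])
def rect(name,img,cx,cy,w,h,lo,z,hull=True,hi=255,ext=False,c=None,chan=None):
    "region bounded by gray in [lo,hi]; world min-area rect on plane z: centre, sides, yaw of long side"
    S=6; g=cv2.cvtColor(img,cv2.COLOR_RGB2GRAY) if chan is None else chan
    g=g[cy-h:cy+h,cx-w:cx+w]
    g=cv2.resize(g,None,fx=S,fy=S,interpolation=cv2.INTER_CUBIC)
    m=cv2.inRange(g,lo,hi)
    cs=max(cv2.findContours(m,cv2.RETR_EXTERNAL,cv2.CHAIN_APPROX_NONE)[0],key=cv2.contourArea)[:,0]
    uv=(cs+.5)/S-.5+[cx-w,cy-h]
    P=ray(name,uv,z,c)[:,:2]
    r=cv2.minAreaRect((P*1000).astype(np.float32)); b=cv2.boxPoints(r)
    e=b[1]-b[0],b[2]-b[1]; e=max(e,key=np.linalg.norm)
    return np.round(r[0],1),np.round(sorted(r[1]),1),np.round(np.degrees(np.arctan2(e[1],e[0]))%180,2)
E
python3 - <<'E'
from h import *
b=cv2.imread("pics/top0.png")[...,::-1].copy()
print("flat",rect("top",b,144,223,30,26,175,.045))
print("tall",rect("top",b,389,217,24,26,190,.056))
print("plate",rect("top",b,272,176,50,46,150,.012))
# blobs
for n,z,u in(("weight knob",.083,(364,132)),("weight",.055,(361,136)),("ind foot",.0,(169,153)),("adap",.1,(286,264)),("ind top",.149,(157,141)),("handle",.156,(284,171)),("orange",.05,(413,277)),("purple",.05,(425,167))): print(n,ray("top",u,z).round(3))
E
```

```text
flat (array([511.8, 278.4]), array([58.4, 69.7]), np.float32(126.68))
tall (array([ 515.4, -294. ]), array([44. , 62.9]), np.float32(159.12))
plate (array([623.2, -23.8]), array([122.5, 172.2]), np.float32(62.79))
weight knob [[ 0.708 -0.237  0.083]]
weight [[ 0.707 -0.236  0.055]]
ind foot [[0.686 0.231 0.   ]]
adap [[ 0.412 -0.05   0.1  ]]
ind top [[0.676 0.217 0.149]]
handle [[ 0.607 -0.049  0.156]]
orange [[ 0.374 -0.344  0.05 ]]
purple [[ 0.631 -0.386  0.05 ]]
```

```bash
cat >> h.py <<'E'
def to(x,y,z,psi):
    s=sense(); R=Ro.from_rotvec(s["tcp_rot"]).as_matrix()
    d=R.T@(np.array([x,y,z])-s["position"]); p=np.degrees(np.arctan2(R[1,1],R[0,1]))
    a=(psi-p+180)%360-180
    print("t%.2f"%s["t"],"pos",s["position"].round(4),"psi %.2f"%p,"tilt",R[:,2].round(4),"F",s["force"].round(1),"w %.3f"%s["width"])
    print("shift/.15:",(d/.15).round(3),"spin/.5: %.3f"%(-np.radians(a)/.5))
E
python3 -c "
from h import *
to(.5058,.2864,.15,36.68)"
```

```text
t0.10 pos [0.1977 0.513  0.2242] psi 68.93 tilt [-4.0e-04 -1.1e-03 -1.0e+00] F [-0.8  0.5 -0.4] w 0.997
shift/.15: [-2.46  -0.671  0.496] spin/.5: 1.126
```

Request:
{"op": "play_rows", "data": {
  "targets": [-0.15, -0.06, 0, 0.1, -0.35, -0.13, 0, 0.2, -0.6, -0.2, 0, 0.4, -0.8, -0.3, 0, 0.5, -0.93, -0.37, 0, 0.56, -1, -0.4, 0, 0.56, -1, -0.4, 0, 0.56, -1, -0.4, 0, 0.56, -1, -0.4, 0, 0.56, -1, -0.4, 0, 0.56],
  "fingers": 1,
  "newtons": 80
}}

```text
t: 1.35
position: [0.3158, 0.4036, 0.2248]
tcp_rot: [-0.999, -2.979, 0.0]
force: [0.7, 0.4, -0.0]
width: 1.001
gripper_force: 0.0
```

```bash
python3 -c "
from h import *
to(.5058,.2864,.15,36.68)"
```

```text
t1.35 pos [0.3158 0.4036 0.2248] psi 52.93 tilt [-1.e-04 -1.e-04 -1.e+00] F [ 0.7  0.4 -0. ] w 1.001
shift/.15: [-1.482  0.14   0.499] spin/.5: 0.567
```

Request:
{"op": "play_rows", "data": {
  "targets": [-0.1, 0.01, 0, 0.06, -0.25, 0.04, 0.05, 0.15, -0.4, 0.06, 0.1, 0.25, -0.55, 0.08, 0.2, 0.35, -0.7, 0.1, 0.3, 0.45, -0.82, 0.12, 0.35, 0.52, -0.91, 0.13, 0.4, 0.567, -0.97, 0.14, 0.45, 0.567, -1, 0.14, 0.5, 0.567, -1, 0.14, 0.5, 0.567]
}}

```text
t: 2.6
position: [0.4481, 0.3294, 0.1492]
tcp_rot: [-1.41, -2.807, 0.001]
force: [-0.0, -0.1, -0.5]
width: 1.0
gripper_force: 0.0
```

```bash
python3 - <<'E'
from h import *
to(.5058,.2864,.034,36.68)
c=camera_info("wrist"); im=snapshot("wrist"); cv2.imwrite("pics/w1.png",im[...,::-1])
# project flat-case centre approx
X=np.array([.5118,.2784,.045]); p=c["R"]@X+c["t"]; th=np.arctan2(np.hypot(*p[:2]),p[2]); u=p[:2]/np.hypot(*p[:2])*th
print(c["mtx"][0,0]*u+c["mtx"][:2,2], c["mtx"][0,0])
E
```

```text
t2.60 pos [0.4481 0.3294 0.1492] psi 36.66 tilt [-9.e-04 -6.e-04 -1.e+00] F [-0.  -0.1 -0.5] w 1.000
shift/.15: [-0.459  0.138  0.768] spin/.5: -0.001
[293.30647108 286.07798638] 325.19226210127806
```

View pics/w1.png

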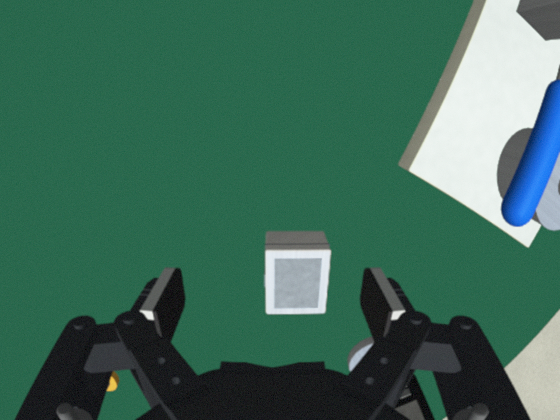

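```bash
python3 - <<'E'
from h import *
im=cv2.imread("pics/w1.png")[...,::-1].copy()
print("flat wrist",rect("wrist",im,297,284,45,45,185,.045))
to(.5058,.2864,.034,36.68)
E
```

```text
flat wrist (array([512.6, 282.4]), array([57.7, 69.4]), np.float32(126.64))
t2.65 pos [0.4481 0.3296 0.1497] psi 36.67 tilt [-4.e-04 -2.e-04 -1.e+00] F [-0.8  0.4  0.5] w 1.002
shift/.15: [-0.461  0.137  0.772] spin/.5: -0.001
```

```bash
python3 -c "
from h import *
to(.5064,.2895,.034,36.65)"
```

```text
t2.65 pos [0.4481 0.3296 0.1497] psi 36.67 tilt [-4.e-04 -2.e-04 -1.e+00] F [-0.8  0.4  0.5] w 1.002
shift/.15: [-0.447  0.153  0.771] spin/.5: 0.001
```

Move over, then down.

Request:
{"op": "play_rows", "data": {
  "targets": [-0.12, 0.04, 0, 0, -0.3, 0.1, 0.1, 0, -0.42, 0.14, 0.2, 0, -0.447, 0.153, 0.3, 0, -0.447, 0.153, 0.42, 0, -0.447, 0.153, 0.55, 0, -0.447, 0.153, 0.66, 0, -0.447, 0.153, 0.74, 0, -0.447, 0.153, 0.77, 0, -0.447, 0.153, 0.77, 0]
}}

```text
t: 3.9
position: [0.5069, 0.2895, 0.0345]
tcp_rot: [1.41, 2.807, 0.0]
force: [-0.7, -0.1, -0.1]
width: 0.999
gripper_force: 0.0
```

Request:
{"op": "play_rows", "data": {
  "targets": [0, 0, 0, 0, 0, 0, 0, 0, 0, 0, 0, 0, 0, 0, 0, 0, 0, 0, 0, 0, 0, 0, 0, 0, 0, 0, -0.1, 0, 0, 0, -0.3, 0, 0, 0, -0.6, 0, 0, 0, -0.9, 0],
  "fingers": -1,
  "newtons": 80
}}

```text
t: 5.15
position: [0.5067, 0.2893, 0.1711]
tcp_rot: [-1.411, -2.807, 0.0]
force: [0.8, 0.2, 0.5]
width: 0.001
gripper_force: 0.0
```

```bash
python3 -c "
from h import *
to(.645,.019,.19,-27.21)"
```

```text
t5.15 pos [0.5067 0.2893 0.1711] psi 36.64 tilt [-0. -0. -1.] F [0.8 0.2 0.5] w 0.001
shift/.15: [-1.996 -0.335 -0.126] spin/.5: 2.229
```

```bash
python3 - <<'E'
from h import *
a=snapshot("wrist"); b=snapshot("top"); cv2.imwrite("pics/tp2.png",b[...,::-1])
cv2.imwrite("pics/v2.png",np.hstack([a,b[130:340,0:280].repeat(2,0)[:,:280]])[...,::-1][:, :800])
print(rect("top",b,144,223,40,40,185,.045))
E
```

```text
(array([511.8, 278.5]), array([57.2, 68.7]), np.float32(126.48))
```

View pics/v2.png

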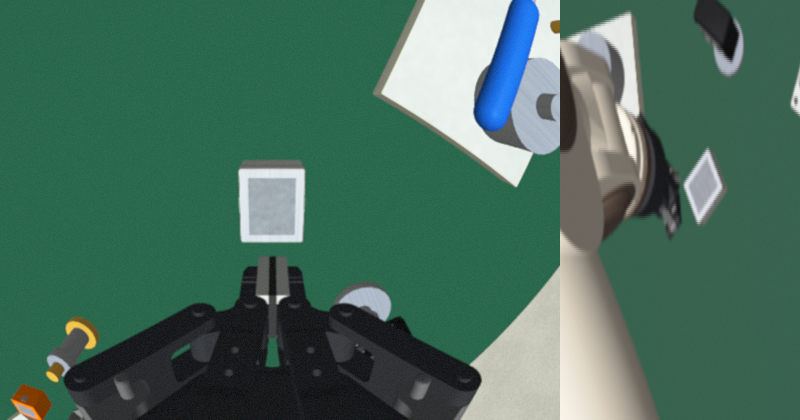

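```bash
python3 - <<'E'
from h import *
c=camera_info("wrist"); s=sense(); R=Ro.from_rotvec(s["tcp_rot"]).as_matrix(); P=s["position"]
def pr(X):
    p=c["R"]@X+c["t"]; r=np.hypot(*p[:2]); return (c["mtx"][0,0]*p[:2]/r*np.arctan2(r,p[2])+c["mtx"][:2,2]).round(0)
print("tcp",pr(P),"tip",pr(P+R[:,2]*.022),"under tcp z.045",pr(np.array([P[0],P[1],.045])), "cam in tool",(R.T@(-c["R"].T@c["t"]-P)).round(3),"axis",(R.T@c["R"][2]).round(2))
a=cv2.cvtColor(snapshot("wrist"),cv2.COLOR_RGB2BGR)[...,::-1].copy()
print(rect("wrist",a,271,203,45,50,195,.045))
E
```

```text
tcp [270. 266.] tip [270. 248.] under tcp z.045 [270. 195.] cam in tool [ 0.083  0.001 -0.149] axis [-0.32  0.    0.95]
(array([511. , 282.6]), array([56.7, 67.9]), np.float32(126.69))
```

Request:
{"op": "play_rows", "data": {
  "targets": [0, 0, 0, 0, 0, 0, 0, 0, 0, 0, 0, 0, 0, 0, 0, 0, 0, 0, 0.1, 0, 0, 0, 0.2, 0, 0, 0, 0.3, 0, 0, 0, 0.4, 0, 0, 0, 0.5, 0, 0, 0, 0.6, 0],
  "fingers": 1
}}

```text
t: 6.55
position: [0.5068, 0.2894, 0.0783]
tcp_rot: [-1.411, -2.807, 0.0]
force: [-0.5, 0.3, 0.9]
width: 1.002
gripper_force: 0.0
```

```bash
python3 -c "
from h import *
to(.5058,.2895,.033,36.65)"
```

```text
t6.55 pos [0.5068 0.2894 0.0783] psi 36.64 tilt [-0. -0. -1.] F [-0.5  0.3  0.9] w 1.002
shift/.15: [ 0.005 -0.005  0.302] spin/.5: -0.000
```

Request:
{"op": "play_rows", "data": {
  "targets": [0, 0, 0.1, 0, 0, 0, 0.2, 0, 0, 0, 0.28, 0, 0, 0, 0.3, 0, 0, 0, 0.3, 0, 0, 0, 0.3, 0, 0, 0, 0.3, 0, 0, 0, 0.3, 0, 0, 0, 0.3, 0, 0, 0, 0.3, 0]
}}

```text
t: 7.8
position: [0.5068, 0.2894, 0.0344]
tcp_rot: [-1.411, -2.807, 0.0]
force: [0.7, 0.0, 0.7]
width: 1.0
gripper_force: 0.0
```

Request:
{"op": "play_rows", "data": {
  "targets": [0, 0, 0, 0, 0, 0, 0, 0, 0, 0, 0, 0, 0, 0, 0, 0, 0, 0, 0, 0, 0, 0, 0, 0, 0, 0, 0, 0, 0, 0, 0, 0, 0, 0, 0, 0, 0, 0, 0, 0],
  "fingers": -1,
  "newtons": 80
}}

```text
t: 9.05
position: [0.5083, 0.2903, 0.0386]
tcp_rot: [1.409, 2.804, 0.007]
force: [-4.4, -3.1, 25.8]
width: 0.002
gripper_force: 12.8
```

```bash
python3 - <<'E'
from h import *
a=snapshot("wrist"); b=snapshot("scene"); print(sense()["gripper_force"],sense()["force"])
cv2.imwrite("pics/v3.png",np.hstack([a[100:],cv2.resize(b[200:340,330:430],(229,320))])[...,::-1])
E
```

```text
12.822002762113698 [-4.91338657 -3.82038109 25.57845361]
```

View pics/v3.png

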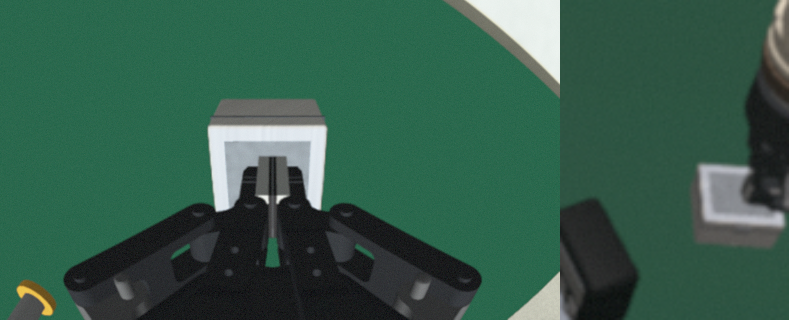

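Request:
{"op": "play_rows", "data": {
  "targets": [0, 0, -0.2, 0, 0, 0, -0.2, 0, 0, 0, -0.2, 0, 0, 0, -0.2, 0, 0, 0, -0.2, 0, 0, 0, -0.2, 0, 0, 0, -0.2, 0, 0, 0, -0.2, 0, 0, 0, -0.2, 0, 0, 0, -0.2, 0],
  "fingers": 1
}}

```text
t: 10.4
position: [0.5069, 0.2894, 0.0644]
tcp_rot: [1.411, 2.807, 0.0]
force: [0.3, 0.5, -0.3]
width: 0.996
gripper_force: 0.0
```

```bash
python3 - <<'E'
from h import *
a=snapshot("wrist");b=snapshot("top")
print(rect("top",b,144,223,40,40,185,.045))
print(rect("wrist",a,271,250,60,85,195,.045))
s=sense();print(s["position"],s["force"],s["width"])
cv2.imwrite("pics/v4.png",a[...,::-1])
to(.5058,.2895,.022,36.6)
E
```

```text
(array([517.4, 271.1]), array([50. , 56.6]), np.float32(36.14))
(array([512.4, 282.3]), array([57. , 68.9]), np.float32(126.47))
[0.50687911 0.28941287 0.06440268] [-0.06214908  0.72392931  0.06852251] 1.0009684758269741
t10.50 pos [0.5069 0.2894 0.0644] psi 36.64 tilt [ 0. -0. -1.] F [-0.1  0.7  0.1] w 1.001
shift/.15: [ 0.005 -0.005  0.283] spin/.5: 0.001
```

View pics/v4.png

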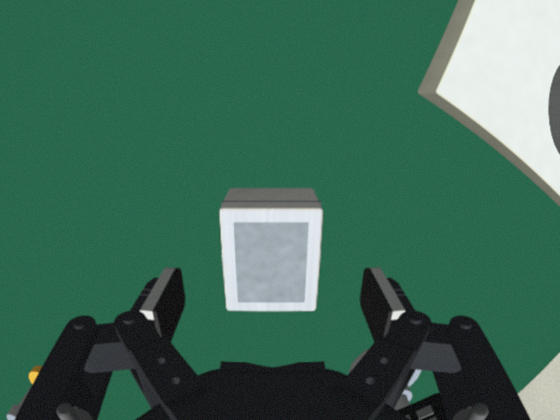

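Request:
{"op": "play_rows", "data": {
  "targets": [0, 0, 0.07, 0, 0, 0, 0.14, 0, 0, 0, 0.19, 0, 0, 0, 0.22, 0, 0, 0, 0.24, 0, 0, 0, 0.25, 0, 0, 0, 0.26, 0, 0, 0, 0.27, 0, 0, 0, 0.28, 0, 0, 0, 0.28, 0]
}}

```text
t: 11.75
position: [0.5068, 0.2894, 0.0223]
tcp_rot: [-1.411, -2.807, 0.0]
force: [-0.3, 0.6, -0.3]
width: 1.002
gripper_force: 0.0
```

Request:
{"op": "play_rows", "data": {
  "targets": [0, 0, 0, 0, 0, 0, 0, 0, 0, 0, 0, 0, 0, 0, 0, 0, 0, 0, 0, 0, 0, 0, 0, 0, 0, 0, 0, 0, 0, 0, 0, 0, 0, 0, 0, 0, 0, 0, 0, 0],
  "fingers": -1
}}

```text
t: 13.0
position: [0.507, 0.2896, 0.0231]
tcp_rot: [1.41, 2.807, 0.001]
force: [-1.2, -0.3, 5.3]
width: 0.651
gripper_force: 86.8
```

Request:
{"op": "play_rows", "data": {
  "targets": [0, 0, -0.03, 0, 0, 0, -0.12, 0, 0, 0, -0.3, 0, -0.02, 0, -0.5, 0.05, -0.1, -0.05, -0.68, 0.2, -0.2, -0.1, -0.8, 0.4, -0.32, -0.18, -0.85, 0.6, -0.42, -0.24, -0.85, 0.74, -0.5, -0.3, -0.85, 0.78, -0.5, -0.3, -0.85, 0.78]
}}

```text
t: 14.25
position: [0.5155, 0.2015, 0.1501]
tcp_rot: [1.928, 2.48, -0.0]
force: [-0.3, 0.7, -4.0]
width: 0.654
gripper_force: 86.0
```

```bash
python3 -c "
from h import *
to(.53,.08,.19,-27.21)"
```

```text
t14.25 pos [0.5155 0.2015 0.1501] psi 14.28 tilt [-0.e+00 -1.e-04 -1.e+00] F [-0.3  0.7 -4. ] w 0.654
shift/.15: [-0.809 -0.106 -0.266] spin/.5: 1.448
```

Gripped and lifted (about 0.4 kg). Continue.

Request:
{"op": "play_rows", "data": {
  "targets": [-0.02, 0, -0.02, 0.08, -0.07, -0.01, -0.06, 0.2, -0.14, -0.02, -0.1, 0.34, -0.22, -0.03, -0.14, 0.48, -0.3, -0.04, -0.18, 0.62, -0.36, -0.05, -0.22, 0.76, -0.4, -0.05, -0.25, 0.88, -0.42, -0.05, -0.26, 0.95, -0.42, -0.05, -0.266, 0.95, -0.42, -0.05, -0.266, 0.95]
}}

```text
t: 15.5
position: [0.5237, 0.1398, 0.1896]
tcp_rot: [-2.456, -1.958, 0.0]
force: [0.4, -0.1, -4.7]
width: 0.655
gripper_force: 85.9
```

```bash
python3 -c "
from h import *
to(.53,.08,.19,-27.21)"
```

```text
t15.50 pos [0.5237 0.1398 0.1896] psi -12.86 tilt [-3.e-04  0.e+00 -1.e+00] F [ 0.4 -0.1 -4.7] w 0.655
shift/.15: [-0.379  0.13  -0.002] spin/.5: 0.501
```

Request:
{"op": "play_rows", "data": {
  "targets": [-0.02, 0.01, 0, 0.05, -0.08, 0.03, 0, 0.13, -0.16, 0.06, 0, 0.24, -0.24, 0.08, 0, 0.34, -0.31, 0.11, 0, 0.43, -0.36, 0.12, 0, 0.48, -0.38, 0.13, 0, 0.501, -0.38, 0.13, 0, 0.501, -0.38, 0.13, 0, 0.501, -0.38, 0.13, 0, 0.501]
}}

```text
t: 16.75
position: [0.53, 0.0799, 0.1898]
tcp_rot: [-2.682, -1.636, 0.0]
force: [-0.2, -0.2, -4.8]
width: 0.65
gripper_force: 85.9
```

```bash
python3 - <<'E'
from h import *
c=camera_info("wrist");a=snapshot("wrist"); cv2.imwrite("pics/v5.png",a[...,::-1])
def pr(X):
    p=c["R"]@X+c["t"]; r=np.hypot(*p[:2]); return (c["mtx"][0,0]*p[:2]/r*np.arctan2(r,p[2])+c["mtx"][:2,2]).round(0)
print("pad",pr(np.array([.6406,.010,.05])),"handle",pr(np.array([.612,-.046,.156])))
to(.645,.019,.15,-27.21)
E
```

```text
pad [404. 205.] handle [437. 322.]
t16.80 pos [0.5301 0.0798 0.1898] psi -27.24 tilt [ 0.  0. -1.] F [-0.1  0.5 -5.2] w 0.652
shift/.15: [-0.01   0.867  0.265] spin/.5: -0.001
```

View pics/v5.png

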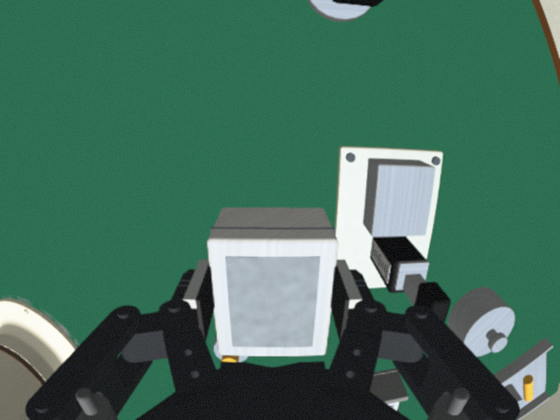

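```bash
python3 - <<'E'
from h import *
a=cv2.imread("pics/v5.png")[...,::-1].copy()
g=cv2.cvtColor(a,cv2.COLOR_RGB2GRAY)
print(g[200,335:446:4]); print(g[145:260:4,405])
c=camera_info("wrist")
sd=a[...,2].astype(int)-a[...,0]; print(sd[200,335:446:8])
ch=np.where((sd>12)&(g>130),255,0).astype(np.uint8)
print("ped",rect("wrist",a,404,200,50,50,128,.05,chan=ch,c=c))
ch=np.where((g>200)&(sd<14),255,0).astype(np.uint8)
n=cv2.connectedComponentsWithStats(ch[140:260,330:450]); print(n[2][n[2][:,4]>80])
# plate edge lines on z=.012: top edge and right edge
w=(g>150).astype(np.uint8)*255
top=[]; 
for x in range(350,436,3):
    col=cv2.resize(g[138:175,x:x+1],(1,37*8),interpolation=cv2.INTER_CUBIC)[:,0]; i=np.argmax(col>150); top.append((x,138+(i+.5)/8-.5))
rt=[]
for y in range(160,275,4):
    row=cv2.resize(g[y:y+1,425:455],(30*8,1),interpolation=cv2.INTER_CUBIC)[0]; i=np.where(row>150)[0]
    if len(i): rt.append((425+(i[-1]+.5)/8-.5,y))
lf=[]
for y in range(155,200,4):
    row=cv2.resize(g[y:y+1,328:350],(22*8,1),interpolation=cv2.INTER_CUBIC)[0]; i=np.where(row>150)[0]
    if len(i): lf.append((328+(i[0]+.5)/8-.5,y))
for nme,p in(("top",top),("right",rt),("left",lf)):
    P=ray("wrist",p,.012,c)[:,:2]*1000
    v=cv2.fitLine(P.astype(np.float32),cv2.DIST_HUBER,0,.01,.01)[:,0]; 
    print(nme,v.round(3),"ang %.2f"%(np.degrees(np.arctan2(v[1],v[0]))%180))
    # offset along gauge axes with psi0
    for th in(62.5,): 
        ex=np.array([np.sin(np.radians(th)),-np.cos(np.radians(th))]);ey=np.array([np.cos(np.radians(th)),np.sin(np.radians(th))])
        print("  gx med %.1f gy med %.1f"%(np.median(P@ex),np.median(P@ey)))
s=sense();print("held",rect("wrist",a,272,297,70,75,190,s["position"][2]+.0227,c=c),s["position"])
E
```

```text
[ 88 240 245 245 245 246 246 243  87  86 155 198 203 196 205 193 201 200
 198 200 198 199 196 197 231 242  86  86]
[ 88 157 242 242  87 137 198 201 200 198 201 198 201 200 198 195 196 196
 199 197 200 201 198  56  14  20  11  26  14]
[30  3  3  1  3  3 29 28 28 29 29 29  6 36]
ped (array([641.8,  12.9]), array([61.5, 73.7]), np.float32(62.6))
[[   0    0  120  120 9765]
 [   0    8  113  112 4635]]
top [ 8.89000e-01 -4.58000e-01  6.56691e+02  5.87520e+01] ang 152.75
  gx med 559.7 gy med 355.4
right [ 4.56000e-01  8.90000e-01  6.87704e+02 -2.89220e+01] ang 62.87
  gx med 623.4 gy med 281.5
left [4.55000e-01 8.90000e-01 5.92951e+02 5.06080e+01] ang 62.93
  gx med 502.5 gy med 322.7
held (array([527.5,  74.6]), array([59.4, 82.6]), np.float32(60.63)) [0.53005109 0.07981275 0.18979056]
```

```bash
python3 - <<'E'
from h import *
a=cv2.imread("pics/v5.png")[...,::-1].copy(); g=cv2.cvtColor(a,cv2.COLOR_RGB2GRAY); c=camera_info("wrist"); s=sense()
for dz in(.0227,):
  for x in (235,272,305):
    i=np.where(g[225:362,x]>190)[0]; i=(225+i[0]-.5,225+i[-1]+.5)
    P=ray("wrist",[(x,i[0]),(x,i[1])],s["position"][2]+dz,c); R=Ro.from_rotvec(s["tcp_rot"]).as_matrix()
    print(i,((P-s["position"])@R*1000).round(1))
e=np.array([.457,.889])*.009
to(.6416+e[0],.0126+e[1],.13,-27.2)
E
```

```text
(np.float64(239.5), np.float64(354.5)) [[ 26.3 -16.2 -22.7]
 [-41.7 -19.9 -22.7]]
(np.float64(239.5), np.float64(355.5)) [[ 26.3  -0.3 -22.7]
 [-42.   -0.3 -22.7]]
(np.float64(239.5), np.float64(355.5)) [[ 26.3  13.8 -22.7]
 [-42.4  17.3 -22.7]]
t16.80 pos [0.5301 0.0798 0.1898] psi -27.24 tilt [ 0.  0. -1.] F [-0.1  0.5 -5.2] w 0.652
shift/.15: [0.002 0.866 0.399] spin/.5: -0.002
```

Request:
{"op": "play_rows", "data": {
  "targets": [0, 0.04, 0, 0, 0, 0.14, 0, 0, 0, 0.28, 0, 0, 0, 0.44, 0, 0, 0, 0.6, 0, 0, 0, 0.73, 0.05, 0, 0, 0.82, 0.15, 0, 0, 0.855, 0.27, 0, 0, 0.866, 0.37, 0, 0, 0.866, 0.42, 0]
}}

```text
t: 18.05
position: [0.6447, 0.0202, 0.1252]
tcp_rot: [-2.682, -1.635, 0.003]
force: [-0.1, 0.9, -4.7]
width: 0.653
gripper_force: 86.0
```

```bash
python3 - <<'E'
from h import *
e=np.array([.457,.889])*.0085
to(.6416+e[0],.0126+e[1],.0735,-27.2)
E
```

```text
t18.05 pos [0.6447 0.0202 0.1252] psi -27.26 tilt [-0.0019 -0.     -1.    ] F [-0.1  0.9 -4.7] w 0.653
shift/.15: [0.002 0.006 0.345] spin/.5: -0.002
```

Request:
{"op": "play_rows", "data": {
  "targets": [0, 0.003, 0.05, 0, 0, 0.003, 0.12, 0, 0, 0.003, 0.19, 0, 0, 0.003, 0.25, 0, 0, 0.003, 0.29, 0, 0, 0.003, 0.315, 0, 0, 0.003, 0.33, 0, 0, 0.003, 0.34, 0, 0, 0.003, 0.345, 0, 0, 0.003, 0.345, 0]
}}

```text
t: 19.3
position: [0.646, 0.0198, 0.0751]
tcp_rot: [2.682, 1.635, 0.0]
force: [-0.1, 0.2, -4.5]
width: 0.648
gripper_force: 86.0
```

```bash
python3 - <<'E'
from h import *
e=np.array([.457,.889])*.0085
to(.6416+e[0],.0126+e[1],.072,-27.2)
E
```

```text
t19.30 pos [0.646  0.0198 0.0751] psi -27.27 tilt [ 1.e-04  0.e+00 -1.e+00] F [-0.1  0.2 -4.5] w 0.648
shift/.15: [ 0.    -0.004  0.021] spin/.5: -0.002
```

Request:
{"op": "play_rows", "data": {
  "targets": [0, -0.003, 0.006, -0.002, 0, -0.003, 0.012, -0.002, 0, -0.003, 0.018, -0.002, 0, -0.003, 0.022, -0.002, 0, -0.003, 0.024, -0.002, 0, -0.003, 0.024, -0.002, 0, -0.003, 0.024, -0.002, 0, -0.003, 0.024, -0.002, 0, -0.003, 0.024, -0.002, 0, -0.003, 0.024, -0.002]
}}

```text
t: 20.55
position: [0.6456, 0.0201, 0.0731]
tcp_rot: [2.681, 1.636, 0.002]
force: [-4.5, -0.1, 7.1]
width: 0.656
gripper_force: 87.4
```

Request:
{"op": "play_rows", "data": {
  "targets": [0, 0, 0, 0, 0, 0, 0, 0, 0, 0, 0, 0, 0, 0, 0, 0, 0, 0, 0, 0, 0, 0, -0.05, 0, 0, 0, -0.15, 0, 0, 0, -0.35, 0, 0, 0, -0.6, 0, 0, 0, -0.85, 0],
  "fingers": 1
}}

```text
t: 21.8
position: [0.6455, 0.0201, 0.2015]
tcp_rot: [2.681, 1.636, 0.002]
force: [0.3, 0.1, 0.8]
width: 0.997
gripper_force: 0.0
```

```bash
python3 - <<'E'
from h import *
c=camera_info("wrist");a=snapshot("wrist"); b=snapshot("top"); cv2.imwrite("pics/t6.png",b[...,::-1]);cv2.imwrite("pics/w6.png",a[...,::-1])
s=sense(); R=c["R"]; 
def pr(X):
    p=R@X+c["t"]; r=np.hypot(*p[:2]); return (c["mtx"][0,0]*p[:2]/r*np.arctan2(r,p[2])+c["mtx"][:2,2])
u=pr(np.array([.6416,.0126,.095])).astype(int); print(u)
print("flat on pad",rect("wrist",a,u[0],u[1],60,60,190,.095,c=c))
to(.5154,-.291,.19,-20.88)
E
```

```text
[272 213]
flat on pad (array([640.4,  10.5]), array([ 90.7, 108.8]), np.float32(62.76))
t21.90 pos [0.647  0.0201 0.2052] psi -27.22 tilt [ 8.e-03  2.e-04 -1.e+00] F [0.5 0.4 0.7] w 1.001
shift/.15: [-2.246  0.168  0.094] spin/.5: -0.221
```

```bash
python3 - <<'E'
from h import *
a=cv2.imread("pics/w6.png")[...,::-1].copy(); g=cv2.cvtColor(a,cv2.COLOR_RGB2GRAY); c=camera_info("wrist")
m=cv2.inRange(cv2.blur(g,(2,2)),140,198); n,l,st,ce=cv2.connectedComponentsWithStats(m[160:270,215:330]); 
k=l[213-160,272-215]; print(st[k],g[213,215:330:5])
ch=(np.pad((l==k).astype(np.uint8)*255,((160,150),(215,230))))
print("panel",rect("wrist",a,272,213,60,60,128,.095,chan=ch,c=c))
E
```

```text
[  33   24   50   60 2776] [ 88 249 249 249 249 242 241 191 190 187 185 189 188 191 195 192 195 240
 240 246 245 245 221]
panel (array([643.3,  10.8]), array([41.5, 54.3]), np.float32(62.92))
```

Request:
{"op": "play_rows", "data": {
  "targets": [-0.08, 0, 0, 0, -0.25, 0.02, 0, -0.04, -0.45, 0.04, 0, -0.08, -0.65, 0.06, 0, -0.13, -0.82, 0.08, 0, -0.18, -0.94, 0.1, 0, -0.22, -1, 0.11, 0, -0.22, -1, 0.11, 0, -0.22, -1, 0.11, 0, -0.22, -1, 0.11, 0, -0.22]
}}

```text
t: 23.15
position: [0.5918, -0.1203, 0.1988]
tcp_rot: [-2.587, -1.782, 0.0]
force: [0.8, -0.3, 0.4]
width: 1.002
gripper_force: 0.0
```

Request:
{"op": "play_rows", "data": {
  "targets": [-0.08, 0, 0, 0, -0.25, 0, 0, 0, -0.45, 0, 0, 0, -0.65, 0, 0, 0, -0.82, 0, 0, 0, -0.94, 0, 0, 0, -1, 0, 0, 0, -1, 0, 0, 0, -1, 0, 0, 0, -1, 0, 0, 0]
}}

```text
t: 24.4
position: [0.5383, -0.2604, 0.1989]
tcp_rot: [-2.587, -1.782, -0.0]
force: [-0.1, -0.3, -0.3]
width: 1.0
gripper_force: 0.0
```

```bash
python3 - <<'E'
from h import *
to(.5164,-.291,.19,-20.88)
c=camera_info("wrist");a=snapshot("wrist"); cv2.imwrite("pics/w7.png",a[...,::-1])
def pr(X):
    p=c["R"]@X+c["t"]; r=np.hypot(*p[:2]); return (c["mtx"][0,0]*p[:2]/r*np.arctan2(r,p[2])+c["mtx"][:2,2])
u=pr(np.array([.5164,-.291,.056])).astype(int); print(u)
print("tall",rect("wrist",a,u[0],u[1],50,50,195,.056,c=c))
E
```

```text
t24.40 pos [ 0.5383 -0.2604  0.1989] psi -20.86 tilt [-1.e-04  1.e-04 -1.e+00] F [-0.1 -0.3 -0.3] w 1.000
shift/.15: [-0.243 -0.064  0.059] spin/.5: 0.001
[262 228]
tall (array([ 516.2, -291.4]), array([45.3, 65.4]), np.float32(159.15))
```

Request:
{"op": "play_rows", "data": {
  "targets": [-0.06, -0.02, 0, 0, -0.15, -0.04, 0.05, 0, -0.22, -0.06, 0.15, 0, -0.246, -0.064, 0.3, 0, -0.246, -0.064, 0.45, 0, -0.246, -0.064, 0.6, 0, -0.246, -0.064, 0.75, 0, -0.246, -0.064, 0.87, 0, -0.246, -0.064, 0.96, 0, -0.246, -0.064, 1, 0]
}}

```text
t: 25.7
position: [0.5155, -0.2921, 0.048]
tcp_rot: [-2.587, -1.781, 0.001]
force: [0.4, 0.1, -0.1]
width: 1.002
gripper_force: 0.0
```

```bash
python3 -c "
from h import *
to(.5162,-.2914,.030,-20.85)"
```

```text
t25.70 pos [ 0.5155 -0.2921  0.048 ] psi -20.92 tilt [-7.e-04  4.e-04 -1.e+00] F [ 0.4  0.1 -0.1] w 1.002
shift/.15: [0.006 0.003 0.12 ] spin/.5: -0.003
```

Request:
{"op": "play_rows", "data": {
  "targets": [0.005, 0.003, 0.04, 0, 0.005, 0.003, 0.08, 0, 0.005, 0.003, 0.11, 0, 0.005, 0.003, 0.12, 0, 0.005, 0.003, 0.12, 0, 0.005, 0.003, 0.12, 0, 0.005, 0.003, 0.12, 0, 0.005, 0.003, 0.12, 0, 0.005, 0.003, 0.12, 0, 0.005, 0.003, 0.12, 0]
}}

```text
t: 26.95
position: [0.5166, -0.2915, 0.0309]
tcp_rot: [2.588, 1.781, 0.0]
force: [0.0, 0.1, 0.7]
width: 1.002
gripper_force: 0.0
```

Request:
{"op": "play_rows", "data": {
  "targets": [0, 0, 0, 0, 0, 0, 0, 0, 0, 0, 0, 0, 0, 0, 0, 0, 0, 0, 0, 0, 0, 0, 0, 0, 0, 0, -0.05, 0, 0, 0, -0.15, 0, 0, 0, -0.3, 0, 0, 0, -0.45, 0],
  "fingers": -1
}}

```text
t: 28.2
position: [0.5166, -0.2915, 0.0998]
tcp_rot: [2.588, 1.781, 0.0]
force: [-1.0, -0.4, -2.9]
width: 0.725
gripper_force: 87.4
```

```bash
python3 -c "
from h import *
to(.483,-.155,.05,-20.85)"
```

```text
t28.20 pos [ 0.5166 -0.2915  0.0998] psi -20.91 tilt [ 1.e-04 -0.e+00 -1.e+00] F [-1.  -0.4 -2.9] w 0.725
shift/.15: [ 0.77  -0.534  0.332] spin/.5: -0.002
```

Request:
{"op": "play_rows", "data": {
  "targets": [0.03, -0.02, -0.02, -0.05, 0.1, -0.07, -0.03, -0.15, 0.22, -0.15, -0.03, -0.3, 0.36, -0.25, -0.03, -0.45, 0.5, -0.35, -0.03, -0.6, 0.63, -0.44, -0.03, -0.77, 0.72, -0.5, 0, -0.9, 0.77, -0.534, 0.05, -1, 0.77, -0.534, 0.1, -1, 0.77, -0.534, 0.15, -1]
}}

```text
t: 29.45
position: [0.4829, -0.1553, 0.0751]
tcp_rot: [-2.067, -2.365, 0.0]
force: [-0.0, -0.6, -2.2]
width: 0.723
gripper_force: 87.4
```

```bash
python3 -c "
from h import *
to(.483,-.155,.0255,22)"
```

```text
t29.45 pos [ 0.4829 -0.1553  0.0751] psi 7.69 tilt [-5.e-04  0.e+00 -1.e+00] F [-0.  -0.6 -2.2] w 0.723
shift/.15: [0.002 0.001 0.33 ] spin/.5: -0.499
```

Request:
{"op": "play_rows", "data": {
  "targets": [0, 0, 0.03, -0.1, 0, 0, 0.08, -0.25, 0, 0, 0.14, -0.4, 0, 0, 0.2, -0.48, 0, 0, 0.25, -0.5, 0, 0, 0.285, -0.5, 0, 0, 0.31, -0.5, 0, 0, 0.325, -0.5, 0, 0, 0.333, -0.5, 0, 0, 0.338, -0.5]
}}

```text
t: 30.7
position: [0.4831, -0.155, 0.0255]
tcp_rot: [1.755, 2.605, 0.0]
force: [-2.0, 1.1, 2.8]
width: 0.732
gripper_force: 88.2
```

Request:
{"op": "play_rows", "data": {
  "targets": [0, 0, 0, 0, 0, 0, 0, 0, 0, 0, 0, 0, 0, 0, -0.03, 0, 0, 0, -0.1, 0, 0, 0, -0.25, 0, 0, 0, -0.4, 0, 0, 0, -0.5, 0.15, 0, 0, -0.52, 0.4, 0, 0, -0.52, 0.7, 0, 0, -0.52, 1],
  "fingers": 1
}}

```text
$.targets: bad value
```

Request:
{"op": "play_rows", "data": {
  "targets": [0, 0, 0, 0.2, 0, 0, 0, 0.5, 0, 0, 0, 0.8, 0, 0, 0, 1, 0, 0, 0, 1, 0, 0, 0, 1, 0, 0, 0, 1, 0, 0, 0, 1, 0, 0, 0, 1, 0, 0, 0, 1]
}}

```text
t: 31.95
position: [0.4833, -0.1551, 0.0255]
tcp_rot: [2.345, 2.09, 0.001]
force: [1.4, -1.0, 2.8]
width: 0.724
gripper_force: 88.1
```

```bash
python3 - <<'E'
from h import *
to(.483,-.155,.026,22-90)
c=camera_info("wrist");a=snapshot("wrist"); cv2.imwrite("pics/w8.png",a[...,::-1])
def pr(X):
    p=c["R"]@X+c["t"]; r=np.hypot(*p[:2]); return (c["mtx"][0,0]*p[:2]/r*np.arctan2(r,p[2])+c["mtx"][:2,2])
u=pr(np.array([.483,-.155,.050])).astype(int); print(u)
print("tall",rect("wrist",a,u[0],u[1],60,60,190,.05,c=c))
E
```

```text
t31.95 pos [ 0.4833 -0.1551  0.0255] psi -6.58 tilt [ 6.e-04 -2.e-04 -1.e+00] F [ 1.4 -1.   2.8] w 0.724
shift/.15: [ 0.001 -0.002 -0.003] spin/.5: 2.144
[270 292]
tall (array([ 482.2, -155.2]), array([45. , 59.6]), np.float32(173.48))
```

Request:
{"op": "play_rows", "data": {
  "targets": [0, 0, 0, 0, 0, 0, 0, 0, 0, 0, 0, 0, 0, 0, -0.03, 0, 0, 0, -0.1, 0, 0, 0, -0.25, 0, 0, 0, -0.4, 0.05, 0, 0, -0.5, 0.3, 0, 0, -0.52, 0.6, 0, 0, -0.52, 0.9],
  "fingers": 1
}}

```text
t: 33.25
position: [0.4834, -0.1552, 0.1046]
tcp_rot: [2.755, 1.507, 0.002]
force: [-0.2, -0.1, -0.4]
width: 1.002
gripper_force: 0.0
```

```bash
python3 -c "
from h import *
to(.4832,-.1551,.1,-96.6)"
```

```text
t33.25 pos [ 0.4834 -0.1552  0.1046] psi -32.66 tilt [ 1.5e-03 -5.0e-04 -1.0e+00] F [-0.2 -0.1 -0.4] w 1.002
shift/.15: [-0.    -0.001  0.031] spin/.5: 2.232
```

Request:
{"op": "play_rows", "data": {
  "targets": [0, 0, 0, 0.25, 0, 0, 0, 0.55, 0, 0, 0, 0.85, 0, 0, 0, 1, 0, 0, 0, 1, 0, 0, 0, 1, 0, 0, 0, 1, 0, 0, 0, 1, 0, 0, 0, 1, 0, 0, 0, 1]
}}

```text
t: 34.5
position: [0.483, -0.155, 0.1032]
tcp_rot: [-3.042, -0.786, 0.0]
force: [-1.4, -0.4, 0.3]
width: 1.002
gripper_force: 0.0
```

Request:
{"op": "play_rows", "data": {
  "targets": [0, 0, 0, 0.25, 0, 0, 0, 0.55, 0, 0, 0, 0.85, 0, 0, 0, 1, 0, 0, 0, 1, 0, 0, 0, 1, 0, 0, 0, 1, 0, 0, 0, 1, 0, 0, 0, 1, 0, 0, 0, 1]
}}

```text
t: 35.75
position: [0.483, -0.155, 0.1032]
tcp_rot: [-3.142, -0.009, -0.0]
force: [0.1, 0.1, 0.2]
width: 1.001
gripper_force: 0.0
```

```bash
python3 - <<'E'
from h import *
c=camera_info("wrist");a=snapshot("wrist"); cv2.imwrite("pics/w9.png",a[...,::-1])
def pr(X):
    p=c["R"]@X+c["t"]; r=np.hypot(*p[:2]); return (c["mtx"][0,0]*p[:2]/r*np.arctan2(r,p[2])+c["mtx"][:2,2])
u=pr(np.array([.483,-.155,.050])).astype(int)
r=rect("wrist",a,u[0],u[1],60,60,190,.05,c=c); print("tall",u,r)
to(r[0][0]/1000,r[0][1]/1000,.024,r[2]+90)
print(sense()["joint_pos"].round(2))
E
```

```text
tall [274 227] (array([ 483.6, -155.5]), array([45.4, 63.1]), np.float32(173.49))
t35.80 pos [ 0.483  -0.155   0.1032] psi -89.66 tilt [-0.  0. -1.] F [-0.5  0.3 -0.8] w 0.999
shift/.15: [0.004 0.003 0.528] spin/.5: 0.239
[-0.31 -0.03 -0.17  1.42  0.    2.83]
```

Request:
{"op": "play_rows", "data": {
  "targets": [0.004, 0.003, 0, 0.12, 0.004, 0.003, 0.03, 0.239, 0.004, 0.003, 0.1, 0.239, 0.004, 0.003, 0.2, 0.239, 0.004, 0.003, 0.31, 0.239, 0.004, 0.003, 0.41, 0.239, 0.004, 0.003, 0.48, 0.239, 0.004, 0.003, 0.52, 0.239, 0.004, 0.003, 0.528, 0.239, 0.004, 0.003, 0.528, 0.239]
}}

```text
t: 37.05
position: [0.4838, -0.1556, 0.0244]
tcp_rot: [3.136, -0.178, 0.001]
force: [-0.0, -0.2, 0.4]
width: 0.997
gripper_force: 0.0
```

Request:
{"op": "play_rows", "data": {
  "targets": [0, 0, 0, 0, 0, 0, 0, 0, 0, 0, 0, 0, 0, 0, 0, 0, 0, 0, 0, 0, 0, 0, -0.02, 0, 0, 0, -0.1, 0, 0, 0, -0.25, 0, 0, 0, -0.45, 0, 0, 0, -0.65, 0],
  "fingers": -1
}}

```text
t: 38.3
position: [0.4834, -0.1554, 0.123]
tcp_rot: [-3.136, 0.179, 0.0]
force: [0.8, 0.4, -2.1]
width: 0.518
gripper_force: 82.4
```

```bash
python3 -c "
from h import *
to(.6416,.0126,.17,-27.15)"
```

```text
t38.30 pos [ 0.4834 -0.1554  0.123 ] psi -96.52 tilt [-0.e+00  1.e-04 -1.e+00] F [ 0.8  0.4 -2.1] w 0.518
shift/.15: [ 0.92  -1.232 -0.314] spin/.5: -2.421
```

Request:
{"op": "play_rows", "data": {
  "targets": [0, 0, -0.06, -0.05, 0.01, -0.01, -0.15, -0.15, 0.03, -0.04, -0.26, -0.28, 0.07, -0.1, -0.37, -0.42, 0.13, -0.18, -0.47, -0.56, 0.2, -0.27, -0.55, -0.7, 0.26, -0.35, -0.59, -0.82, 0.29, -0.4, -0.6, -0.9, 0.3, -0.42, -0.6, -0.95, 0.3, -0.42, -0.6, -0.95]
}}

```text
t: 39.55
position: [0.5352, -0.098, 0.211]
tcp_rot: [-3.09, -0.565, 0.001]
force: [-0.4, -0.7, -1.7]
width: 0.518
gripper_force: 82.3
```

```bash
python3 -c "
from h import *
to(.6416,.0126,.213,-27.15)"
```

```text
t39.55 pos [ 0.5352 -0.098   0.211 ] psi -69.29 tilt [-9.e-04  1.e-04 -1.e+00] F [-0.4 -0.7 -1.7] w 0.518
shift/.15: [ 0.924 -0.439 -0.014] spin/.5: -1.471
```

Request:
{"op": "play_rows", "data": {
  "targets": [0.03, -0.02, -0.014, -0.07, 0.12, -0.06, -0.014, -0.2, 0.25, -0.12, -0.014, -0.35, 0.41, -0.2, -0.014, -0.5, 0.57, -0.27, -0.014, -0.65, 0.72, -0.34, -0.014, -0.8, 0.83, -0.4, -0.014, -0.9, 0.9, -0.43, -0.014, -0.95, 0.924, -0.439, -0.014, -0.95, 0.924, -0.439, -0.014, -0.95]
}}

```text
t: 40.8
position: [0.6417, 0.0123, 0.2136]
tcp_rot: [2.871, 1.275, -0.0]
force: [-0.2, -0.6, -1.8]
width: 0.519
gripper_force: 82.3
```

```bash
python3 - <<'E'
from h import *
c=camera_info("wrist");a=snapshot("wrist"); cv2.imwrite("pics/w10.png",a[...,::-1])
to(.6416,.0126,.16,-27.15)
s=sense(); g=cv2.cvtColor(a,cv2.COLOR_RGB2GRAY); R=Ro.from_rotvec(s["tcp_rot"]).as_matrix()
for x in (255,272,285):
    i=np.where(g[200:380,x]>190)[0]; i=(200+i[0]-.5,200+i[-1]+.5)
    P=ray("wrist",[(x,i[0]),(x,i[1])],s["position"][2]+.026,c); print(i,((P-s["position"])@R*1000).round(1))
E
```

```text
t40.85 pos [0.6416 0.0122 0.2138] psi -42.13 tilt [-0.e+00 -1.e-04 -1.e+00] F [-0.3 -0.  -1.2] w 0.518
shift/.15: [ 0.002 -0.002  0.358] spin/.5: -0.523
(np.float64(228.5), np.float64(343.5)) [[ 32.9  -7.6 -26. ]
 [-29.9  -9.1 -26. ]]
(np.float64(228.5), np.float64(343.5)) [[ 32.9  -0.6 -26. ]
 [-29.8  -0.6 -26. ]]
(np.float64(228.5), np.float64(343.5)) [[ 32.9   4.7 -26. ]
 [-29.9   5.9 -26. ]]
```

Request:
{"op": "play_rows", "data": {
  "targets": [-0.003, 0, 0, -0.12, -0.006, 0, 0, -0.3, -0.006, 0, 0, -0.45, -0.006, 0, 0.03, -0.523, -0.006, 0, 0.1, -0.523, -0.006, 0, 0.2, -0.523, -0.006, 0, 0.31, -0.523, -0.006, 0, 0.4, -0.523, -0.006, 0, 0.46, -0.523, -0.006, 0, 0.5, -0.523]
}}

```text
t: 42.1
position: [0.6412, 0.012, 0.1381]
tcp_rot: [-2.68, -1.639, 0.0]
force: [-0.8, -0.4, -2.7]
width: 0.519
gripper_force: 82.3
```

```bash
python3 -c "
from h import *
to(.6412,.0114,.119,-27.15)"
```

```text
t42.10 pos [0.6412 0.012  0.1381] psi -27.10 tilt [-3.e-04 -0.e+00 -1.e+00] F [-0.8 -0.4 -2.7] w 0.519
shift/.15: [-0.003  0.002  0.127] spin/.5: 0.002
```

Request:
{"op": "play_rows", "data": {
  "targets": [-0.003, 0.002, 0.03, 0, -0.003, 0.002, 0.06, 0, -0.003, 0.002, 0.085, 0, -0.003, 0.002, 0.1, 0, -0.003, 0.002, 0.11, 0, -0.003, 0.002, 0.117, 0, -0.003, 0.002, 0.122, 0, -0.003, 0.002, 0.126, 0, -0.003, 0.002, 0.129, 0, -0.003, 0.002, 0.129, 0]
}}

```text
t: 43.35
position: [0.6414, 0.0114, 0.1199]
tcp_rot: [2.68, 1.639, 0.001]
force: [-2.7, -0.6, 4.1]
width: 0.518
gripper_force: 82.9
```

Request:
{"op": "play_rows", "data": {
  "targets": [0, 0, 0, 0, 0, 0, 0, 0, 0, 0, 0, 0, 0, 0, 0, 0, 0, 0, -0.02, 0, 0, 0, -0.08, 0, 0, 0, -0.2, 0, 0, 0, -0.38, 0, 0, 0, -0.56, 0, 0, 0, -0.7, 0],
  "fingers": 1
}}

```text
t: 44.6
position: [0.6415, 0.0114, 0.2272]
tcp_rot: [2.679, 1.639, 0.003]
force: [-0.7, 0.0, -0.8]
width: 0.998
gripper_force: 0.0
```

```bash
python3 - <<'E'
from h import *
c=camera_info("wrist");a=snapshot("wrist"); cv2.imwrite("pics/w11.png",a[...,::-1])
b=snapshot("scene"); t=snapshot("top")
def pr(X):
    p=c["R"]@X+c["t"]; r=np.hypot(*p[:2]); return (c["mtx"][0,0]*p[:2]/r*np.arctan2(r,p[2])+c["mtx"][:2,2])
u=pr(np.array([.6412,.012,.145])).astype(int); print(u)
v=np.hstack([cv2.resize(a[100:340,140:400],(430,397)),cv2.resize(b[150:300,200:340],(370,397))]); cv2.imwrite("pics/v11.png",v[...,::-1])
to(.6129,-.0434,.143,-27.2)
E
```

```text
[271 213]
t44.75 pos [0.6419 0.0114 0.2263] psi -27.10 tilt [ 3.2e-03  1.0e-04 -1.0e+00] F [ 0.1  0.8 -1. ] w 0.999
shift/.15: [-0.414 -0.007  0.555] spin/.5: 0.003
```

View pics/v11.png

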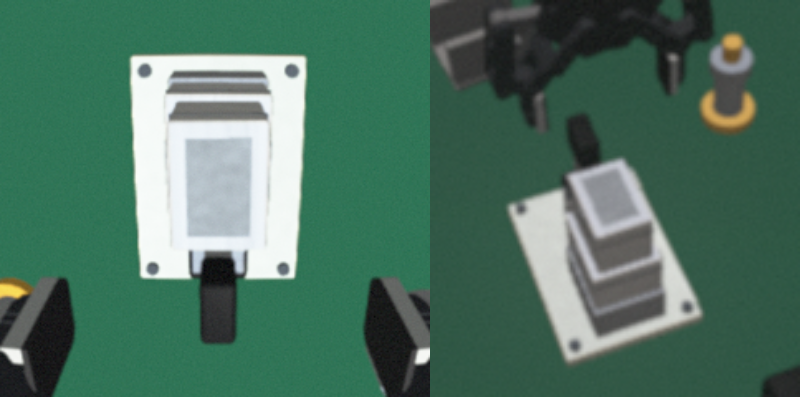

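Request:
{"op": "play_rows", "data": {
  "targets": [-0.07, 0, 0, 0, -0.2, 0, 0, 0, -0.33, -0.004, 0, 0, -0.4, -0.007, 0.05, 0, -0.414, -0.007, 0.15, 0, -0.414, -0.007, 0.28, 0, -0.414, -0.007, 0.41, 0, -0.414, -0.007, 0.53, 0, -0.414, -0.007, 0.61, 0, -0.414, -0.007, 0.64, 0]
}}

```text
t: 46.0
position: [0.6118, -0.0435, 0.1275]
tcp_rot: [-2.68, -1.639, 0.001]
force: [-0.2, 0.2, 0.3]
width: 0.999
gripper_force: 0.0
```

Request:
{"op": "play_rows", "data": {
  "targets": [0, 0, 0, 0, 0, 0, 0, 0, 0, 0, 0, 0, 0, 0, 0, 0, 0, 0, 0, 0, 0, 0, 0, 0, 0, 0, 0, 0, 0, 0, 0, 0, 0, 0, 0, 0, 0, 0, 0, 0],
  "fingers": -1,
  "newtons": 90
}}

```text
t: 47.25
position: [0.6128, -0.0437, 0.129]
tcp_rot: [2.679, 1.638, 0.002]
force: [5.0, -2.3, 5.0]
width: 0.186
gripper_force: 89.0
```

```bash
python3 - <<'E'
from h import *
to(.6129,-.0434,.18,-27.2); s=sense(); print(s["gripper_force"])
b=snapshot("scene"); cv2.imwrite("pics/s12.png",b[...,::-1])
E
```

```text
t47.25 pos [ 0.6128 -0.0437  0.129 ] psi -27.11 tilt [ 2.e-03 -5.e-04 -1.e+00] F [ 5.  -2.3  5. ] w 0.186
shift/.15: [ 0.002  0.001 -0.34 ] spin/.5: 0.003
88.99799823760986
```

Request:
{"op": "play_rows", "data": {
  "targets": [0, 0, -0.02, 0, 0, 0, -0.06, 0, 0, 0, -0.11, 0, 0, 0, -0.16, 0, 0, 0, -0.21, 0, 0, 0, -0.26, 0, 0, 0, -0.3, 0, 0, 0, -0.33, 0, 0, 0, -0.345, 0, 0, 0, -0.35, 0]
}}

```text
t: 48.55
position: [0.6127, -0.0437, 0.1783]
tcp_rot: [-2.68, -1.639, 0.002]
force: [10.4, -2.7, -14.3]
width: 0.189
gripper_force: 88.0
```

```bash
python3 - <<'E'
from h import *
to(.6129,-.0434,.179,-27.1); s=sense(); print(s["gripper_force"])
for n in("scene","wrist"): cv2.imwrite(f"pics/{n}13.png",snapshot(n)[...,::-1])
b=cv2.imread("pics/scene13.png"); cv2.imwrite("pics/v13.png",cv2.resize(b[140:290,200:350],(600,600),interpolation=cv2.INTER_CUBIC))
E
```

```text
t48.55 pos [ 0.6127 -0.0437  0.1783] psi -27.11 tilt [-1.5e-03 -2.0e-04 -1.0e+00] F [ 10.4  -2.7 -14.3] w 0.189
shift/.15: [ 0.002  0.001 -0.005] spin/.5: -0.000
88.04615378379822
```

View pics/v13.png

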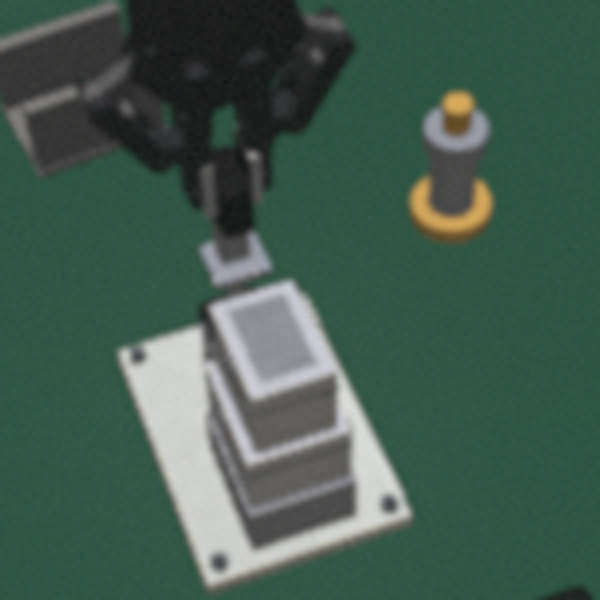

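```bash
python3 - <<'E'
from h import *
ey=np.array([.457,.889]);ex=np.array([.889,-.457]);o=np.array([.6417,.0126])-.038*ey
uv=np.array([(213,283),(272,268),(202,251),(259,236)])/4+[200,140]-.375
for z in(.138,.142,.145,.148,.152):
    P=ray("scene",uv,z)[:,:2]-o; print(z,(P@ex*1000).round(1),(P@ey*1000).round(1),"w %.1f"%(np.linalg.norm(P[0]-P[1])*1000))
uv=np.array([(236,381-0)])/4
E
```

```text
0.138 [ 14.3 -17.6  12.7 -18.7] [-13.6 -11.7 -36.3 -35. ] w 32.0
0.142 [ 15.1 -16.6  13.5 -17.7] [-10.4  -8.5 -33.  -31.6] w 31.8
0.145 [ 15.8 -15.8  14.1 -17. ] [ -8.   -6.1 -30.5 -29.2] w 31.6
0.148 [ 16.4 -15.1  14.8 -16.2] [ -5.6  -3.7 -28.  -26.7] w 31.5
0.152 [ 17.2 -14.1  15.6 -15.2] [ -2.4  -0.6 -24.7 -23.4] w 31.3
```

Request:
{"op": "play_rows", "data": {
  "targets": [0, 0, -0.004, 0, 0, 0, -0.004, 0, 0, 0, -0.004, 0, 0, 0, -0.004, 0, 0, 0, -0.004, 0, 0, 0, -0.004, 0, 0, 0, -0.004, 0, 0, 0, -0.004, 0, 0, 0, -0.004, 0, 0, 0, -0.004, 0]
}}

```text
t: 49.9
position: [0.6126, -0.0436, 0.1788]
tcp_rot: [-2.68, -1.639, 0.002]
force: [11.6, -2.3, -13.7]
width: 0.189
gripper_force: 88.1
```

Request:
{"op": "play_rows", "data": {
  "targets": [0, 0, 0, 0, 0, 0, 0, 0, 0, 0, 0, 0, 0, 0, 0, 0, 0, 0, 0, 0, 0, 0, 0, 0, 0, 0, 0, 0, 0, 0, 0, 0, 0, 0, 0, 0, 0, 0, 0, 0]
}}

```text
t: 51.15
position: [0.6127, -0.0437, 0.1788]
tcp_rot: [-2.68, -1.638, 0.002]
force: [10.9, -3.3, -13.6]
width: 0.19
gripper_force: 88.1
```

Request:
{"op": "play_rows", "data": {
  "targets": [0, 0, 0.01, 0, 0, 0, 0.03, 0, 0, 0, 0.06, 0, 0, 0, 0.09, 0, 0, 0, 0.12, 0, 0, 0, 0.15, 0, 0, 0, 0.18, 0, 0, 0, 0.2, 0, 0, 0, 0.22, 0, 0, 0, 0.24, 0]
}}

```text
t: 52.4
position: [0.6127, -0.0437, 0.1438]
tcp_rot: [2.68, 1.639, -0.0]
force: [9.5, -3.1, -6.6]
width: 0.187
gripper_force: 89.1
```

Request:
{"op": "play_rows", "data": {
  "targets": [0, 0, 0.02, 0, 0, 0, 0.04, 0, 0, 0, 0.06, 0, 0, 0, 0.075, 0, 0, 0, 0.088, 0, 0, 0, 0.098, 0, 0, 0, 0.106, 0, 0, 0, 0.112, 0, 0, 0, 0.116, 0, 0, 0, 0.116, 0]
}}

```text
t: 53.65
position: [0.6128, -0.0436, 0.129]
tcp_rot: [2.679, 1.638, 0.003]
force: [4.0, -2.0, 7.2]
width: 0.192
gripper_force: 90.9
```

Request:
{"op": "play_rows", "data": {
  "targets": [0, 0, 0, 0, 0, 0, 0, 0, 0, 0, 0, 0, 0, 0, 0, 0, 0, 0, 0, 0, 0, 0, 0, 0, 0, 0, -0.1, 0, 0, 0, -0.3, 0, 0, 0, -0.55, 0, 0, 0, -0.8, 0],
  "fingers": 1
}}

```text
t: 54.9
position: [0.6119, -0.0434, 0.2504]
tcp_rot: [2.68, 1.639, 0.001]
force: [1.0, 0.3, -0.3]
width: 1.003
gripper_force: 0.0
```

Request:
{"op": "play_rows", "data": {
  "targets": [0, 0, 0, 0, 0, 0, 0, 0, 0, 0, 0, 0, 0, 0, 0, 0, 0, 0, 0, 0, 0, 0, 0, 0, 0, 0, 0, 0, 0, 0, 0, 0, 0, 0, 0, 0, 0, 0, 0, 0]
}}

```text
t: 56.15
position: [0.6121, -0.0434, 0.248]
tcp_rot: [-2.68, -1.639, -0.0]
force: [0.4, -0.1, -0.2]
width: 0.997
gripper_force: 0.0
```

```bash
python3 - <<'E'
from h import *
c=camera_info("wrist");a=snapshot("wrist");b=snapshot("scene")
b0=cv2.cvtColor(cv2.imread("pics/v11.png"),cv2.COLOR_BGR2RGB)[:,430:]
b1=cv2.resize(b[150:300,200:340],(370,397)); d=cv2.absdiff(b0,b1).max(2)
print("column diff",(d[150:360,130:290]>30).sum(), "handle diff",(d[110:165,130:180]>30).sum())
print(sense()["position"],sense()["width"],sense()["force"])
E
```

```text
column diff 0 handle diff 0
[ 0.61208389 -0.04341558  0.24799065] 1.0005738447823935 [ 0.01291662  0.17222898 -0.11834278]
```

Column and handle are exactly as before the pull; handing in.

```bash
python3 -c "
from plant import *
print(finish_job())"
```

```text
the job is handed in; nothing more can be done
None
```

The job is handed in at about 56 s: both cases are stacked square on the pedestal, and the gauge was pulled up about 50 mm by arm travel, held 2.5 s and eased fully home, with the column unmoved and the bystanders untouched as far as I saw (the flat case took three tries to grip, one pressing its lid with about 26 N, and the tall case turned about 29° on the bench, still gripped, after a refused move call).

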